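Set the support span and lay the test bar in its V rests

TASK

Get the support bench ready for a test bar. First, with the bar still in its wooden rack, slide the movable V rest along its track until its arrow point stands level with the point of the index clamp (ignore the clamp without a point). Then lay the bar gently in both V rests so that it sticks out past each of them, let go, and leave the other things where they are.

Things in the scene. Friction and masses are not known exactly. Their poses are not given: they have to be found in the camera images.
- bench: Support bench, fixed: bare metal plate 150 (x) by 250 (y) by 20 mm high with a fixed V rest, a sliding V rest and two clamps. Origin on the table, below the track's centre line, midway along the 250 mm; the plate spans x -45 to +105. y runs along the track, from the fixed rest (y -85) to the sliding one; z up. A bar seated in both rests has its axis at x 0, 72 mm over the table.
- fixed_rest (a point): Bottom of the fixed V rest's groove at mid-thickness (bench x 0, y -85, z 58 mm). Both rests are alike: steel, 60 mm wide across the track, 20 mm thick along it, 80 mm high over the table, with a 90 degree V groove along the bench's y, 44 mm wide at the mouth, its bottom line 58 mm over the table.
- slide_rest (a point): Bottom of the groove of the sliding V rest, at mid-thickness.
- slide (a joint): Position of the sliding rest along the track, m: 0 nearest the fixed rest, 0.11 farthest, growing along the bench's +y. The distance between the two rests' centres is 0.06 m plus this value. About 5 N of friction and light damping; it stays where it is left, no spring, no lock.
- slide_grip (a point): Centre of the top of the sliding rest's grip: upright black paddle 32 mm (across the track) by 16 mm (along it), from 34 to 80 mm over the table, centred 54 mm from the track line on the bench's -x side, both broad faces free. Push either broad face along the track, or pinch it from above. The foot below is 30 mm long here (40 under the V), up to 34 mm over the table.
- slide_point (a point): Tip of the flat black 90 degree point (6 mm thick, juts out 15 mm) on the sliding rest's foot, on the bench's +x side, 48 mm from the track's centre line, 31 mm over the table. Along the track it stands at the middle of the rest, level with its grip and groove.
- index_point (a point): Tip of the index clamp's flat point (like the other one), 53 mm from the track line, 31 mm over the table, pointing at the track (bench -x). The clamp is a black block 24 by 32 by 14 mm high with a screw head, fixed on the plate on the track's +x side, for a span of 74 to 145 mm, on either side of the rest's start. Axes as the bench's. Target: both points at the same place along the bench's y.
- clamp: The other clamp: the same black block without a point, fixed on the plate in the same row as the index clamp. Not to be used. Origin at the centre of its underside, 20 mm over the table.
- rack: Wooden rack fixed to the table: base 160 (x) by 64 (y) by 6 mm, with two V blocks 20 mm thick, 48 mm wide, 40 mm high at x -60 and +60 mm, grooves along x, 100 mm free between them. The bar lies in them along the rack's x, its axis 38 mm over the table, its middle up to 20 mm off the rack's. Origin: centre of the underside.
- bar: Loose round steel bar, 20 mm diameter, 200 mm long, 0.3 to 0.7 kg, at first in the rack. Its x axis runs along the bar. Origin 10 mm off its axis at mid-length (it turns with the bar as it rolls): for the position use bar_center.
- bar_center (a point): Centre of the bar, on its axis at mid-length.
- readout: Bystander: grey digital read-out box 160 by 180 by 90 mm, loose. Origin: centre of the underside.
- driver: Bystander: screwdriver 190 mm long, loose on the table, axis along its x. Origin at its middle, on the underside.
- oil: Bystander: small metal can, 56 mm diameter, 100 mm high, loose, upright. Origin: centre of the underside.
Things that resemble listed ones, but are neither listed nor needed, are in the scene too. What is meant by the bar is not black, pink or purple, and is the larger of those in its own colour.

How it is judged:
By the outcome, as a careful person would: the job done as asked, in the order asked, and still so for the second after the job is handed in, with the robot touching nothing.
It also fails if it takes over 51 s, if anything falls off the work surface, if the arm or the gripper's body presses on something with over 40 N, if the wrist force passes 120 N, or if a joint passes its speed limit or range.

ROBOT

A 7-joint arm with a two-finger parallel gripper is mounted at the origin on the work surface. World frame = base frame: x ahead of the robot, y to its left, z up, the work surface at z = 0. Lengths are in m, angles in rad, forces in N, time in s.
With the tool pointing down it reaches from about 0.425 to 0.925 m from the base axis. Payload 6.8 kg.
Tool frame: the origin (TCP) lies on the front face of the gripper's body, between the roots of the fingers; the fingertips stand 73 mm ahead of it and the grasp point (between the pads) lies 54 mm ahead of it (env.nose_length is the distance from the TCP to the fingertips, in m); z points along the fingers, y is the line along which they close (so a half turn about z gives the same grasp; the last joint's range is limited). The gripper opens to 85 mm and grips with 20 to 120 N. Pads are 22 mm wide; open, the fingers measure 114 mm over their backs; the gripper's body (76 mm by 85 mm) begins 54 mm behind the grasp point. The pads swing forward as they close: fully open they stand 13 mm farther back than shut.
Start: joints at [-1.406, 0.477, 0.022, 1.555, -0.011, 1.109, -0.083], TCP at [0.182, 0.65, 0.304] pointing down, gripper open.
Joint ranges: [-2.96, 2.96], [-0.34, 2.1], [-1.41, 1.46], [0.24, 2.44], [-1.37, 4.51], [0.17, 1.92], [-2.96, 2.96]. Speed limits (rad/s): [2.39, 2.39, 3.14, 3.14, 3.14, 3.14, 3.14].

INTERFACE

Orientations are given as a unit quaternion [w, x, y, z].
In Python, from cell import env, kin, camera, calibration, job gives the robot as it stands. The module is installed in compiled form; this text tells all that it offers. Calls block until the motion is done:
- env.reach(position, orientation): joint-space move of the TCP to a pose.
- env.movel(position, velocity=0.15, rot=None, stop_force=None): straight line of the TCP; rot=None keeps the orientation; velocity is the mean speed in m/s. With stop_force (N) it stops when the force on the tool has changed by that much, and returns True; else False.
- env.goto_joints(angles): joint-space move.
- env.grip(opening, f_grip=None): finger opening in m; f_grip is the grip in N (None keeps the last); returns when the fingers have stopped.
- env.dwell(seconds).
- kin.inverse_kinematics(position, orientation): joint angles nearest the present ones, or None.
- env.get_state(): the state.
- camera(name): name is "scene" or "top"; returns (picture, depth): 420x560x3 uint8, blue, green, red; 420x560 float32, m along the optical axis (not along the pixel's ray), 0 where there is no reading.
- calibration(name): a dict with "fx", "fy", "cx", "cy" (pixels), "rvec" (rotation vector, rad) and "tvec" (3), from world to camera coordinates, as OpenCV has them. Camera axes: x right, y down, z forward; pixel columns grow to the right and rows downward; lengths in m; the calibration is good to about 2 mm. A picture is of the moment at which its call begins. calibration takes no time and is no camera call.
A pose or a line that the arm cannot do raises env.PlanningError and nothing moves.
- job.job_done(): hands the job in; it is judged then, once.
The state is a dict: "time": time; "qpos": joint angles; "joint_velocities": joint speeds; "joint_torque": joint torques, N m; "tcp_pos": TCP position; "orientation": TCP orientation; "force": force on the tool from outside, world axes, zero at the start; "torque": the same for the moment, N m; "opening": finger opening in m; "gripper_force": force on a finger pad.
Only numpy, scipy, OpenCV 4.12 (cv2) and the standard library are available. Lean on these libraries where they do the work, as an engineer would, in place of code of your own. Each camera call takes 0.05 s, during which the arm holds its last target. There are 200 camera calls.

## Working session

There is one attempt and no reset: what is moved stays moved. The work goes in short steps, each a Python script; the robot and the scene stay as the last script left them, time stands still between calls to the robot, and variables do not carry over. Pictures are saved under pics/ and viewed, at most 10 in all, crops included, and the job is handed in when it is done.

```bash
mkdir -p pics; cat > h.py <<'E'
import numpy as np, cv2
from cell import env, kin, camera, calibration, job
def cal(n):
    c=calibration(n); R=cv2.Rodrigues(np.array(c["rvec"],float))[0]; t=np.array(c["tvec"],float).ravel()
    return c,R,t
def ray(n,u,v):
    c,R,t=cal(n); d=R.T@np.array([(u-c["cx"])/c["fx"],(v-c["cy"])/c["fy"],1.]); return -R.T@t,d
def onplane(n,u,v,z):
    o,d=ray(n,u,v); return o+d*(z-o[2])/d[2]
def bydepth(n,u,v,dep):
    o,d=ray(n,u,v); return o+d*dep
def cloud(n,dep):
    c,R,t=cal(n); h,w=dep.shape; u,v=np.meshgrid(np.arange(w),np.arange(h))
    p=np.stack([(u-c["cx"])/c["fx"]*dep,(v-c["cy"])/c["fy"]*dep,dep],-1)
    return (p-t)@R
def proj(n,p):
    c,R,t=cal(n); q=R@np.array(p)+t; return c["fx"]*q[0]/q[2]+c["cx"],c["fy"]*q[1]/q[2]+c["cy"]
E
python3 - <<'E'
from h import *
for n in("scene","top"):
    p,d=camera(n); cv2.imwrite(f"pics/{n}0.png",p); np.save(f"{n}0.npy",d); c,R,t=cal(n); print(n,c["fx"],-R.T@t,R[2],(d>0).mean())
print(env.get_state())
E
```

```text
scene 446.26505269267204 [ 1.2436359  -0.45646245  1.18622575] [-0.50566068  0.36758586 -0.78050491] 0.9960034013605442
top 472.0172096826235 [0.42714671 0.05063579 1.24513774] [ 0.08771166 -0.01905755 -0.99596359] 0.9958503401360544
{'time': 0.1, 'qpos': array([-1.4060973 ,  0.47772351,  0.02234646,  1.55633042, -0.01151588,
        1.10927187, -0.08309554]), 'joint_velocities': array([ 0.00076929, -0.00030421,  0.00114946, -0.00175193,  0.00248033,
       -0.00114535,  0.0005505 ]), 'joint_torque': array([ 3.58159530e-03, -5.97764075e+01,  1.61343031e+00, -2.81959820e+01,
        1.28064890e-02,  5.01237242e-03, -2.64070246e-05]), 'tcp_pos': array([0.18175607, 0.6496552 , 0.30302818]), 'orientation': array([-5.74417939e-05,  1.35969853e-01,  9.90712650e-01, -8.00499332e-04]), 'force': array([ 0.44049444, -0.20107984, -0.45466325]), 'torque': array([ 0.02054983,  0.05516359, -0.02015518]), 'gripper_force': 0.0, 'opening': 0.08562873560970596}
```

View pics/scene0.png

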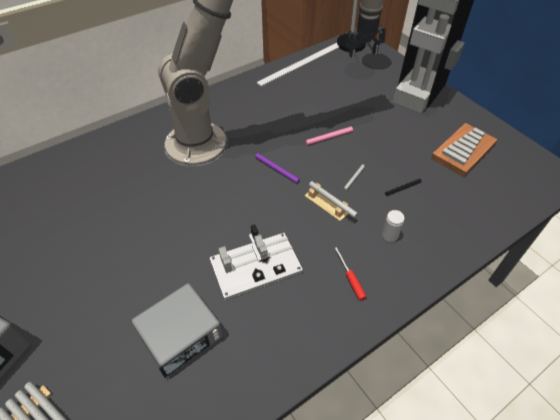

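View pics/top0.png

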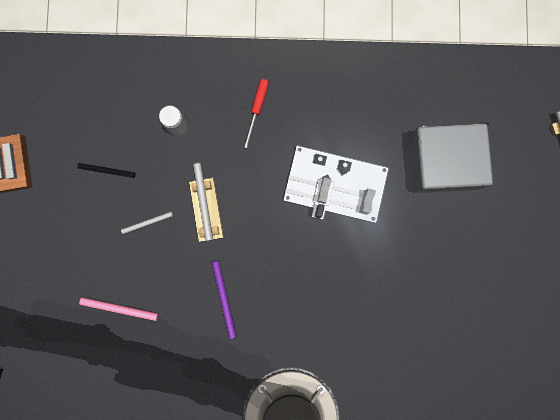

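The scene view shows the bench at about (255,262), the rack with a grey bar at (330,200), the read-out at (178,325), the oil can at (393,226) and the driver at (350,275).

Bar candidates in the top view:
- grey bar in the rack (203,202)
- short thin grey rod (147,222)
- black (106,171), pink (118,309) and purple (223,300) rods
- bars in the brown tray (8,160) and at the far right (555,125)

I choose the larger grey one in the wooden rack and check it in a close crop.

```bash
python3 - <<'E'
from h import *
p=cv2.imread("pics/top0.png"); s=cv2.imread("pics/scene0.png")
a=cv2.resize(p[140:230,280:395],None,fx=3.4,fy=3.4,interpolation=cv2.INTER_CUBIC)
b=cv2.resize(p[155:245,110:225],None,fx=3.4,fy=3.4,interpolation=cv2.INTER_CUBIC)
c=cv2.resize(s[215:305,200:315],None,fx=3.4,fy=3.4,interpolation=cv2.INTER_CUBIC)
d=cv2.resize(s[150:240,290:405],None,fx=3.4,fy=3.4,interpolation=cv2.INTER_CUBIC)
m=np.vstack([np.hstack([a,b]),np.hstack([c,d])])[:600,:800]
cv2.imwrite("pics/crop1.png",m); print(m.shape)
E
```

```text
(600, 782, 3)
```

View pics/crop1.png

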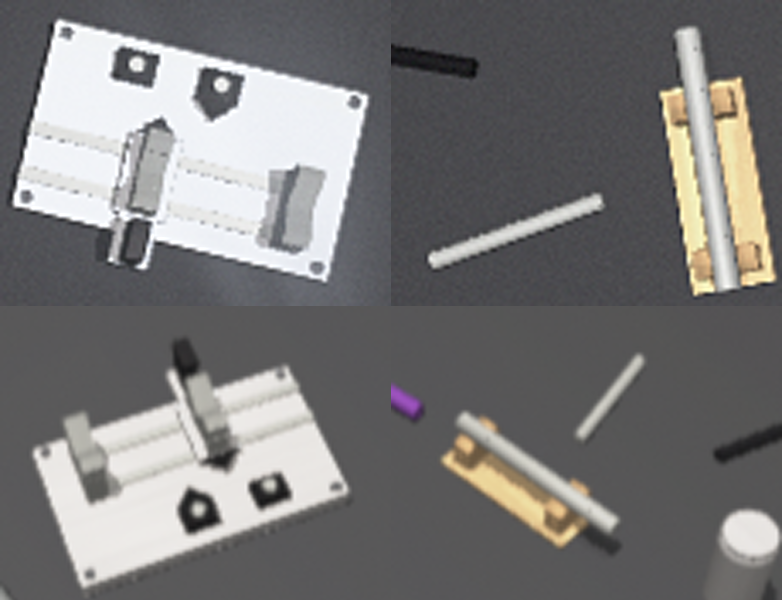

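The crop confirms the choice. The rack bar is longer and thicker than the loose grey rod. The pointed index clamp, at top px ~(342,174) for its tip, lies toward the fixed rest from the slide point at ~(327,175). The plain clamp is at (320,159).

```bash
cat > meas.py <<'E'
from h import *
np.set_printoptions(precision=4,suppress=True)
def rays(n,u,v,z):
    c,R,t=cal(n); d=np.stack([(u-c["cx"])/c["fx"],(v-c["cy"])/c["fy"],np.ones_like(u,float)],-1)@R; o=-R.T@t
    return o+d*((z-o[2])/d[:,2])[:,None]
W={"top":(275,135,400,235),"scene":(200,215,315,305)}
WR={"top":(180,155,235,250),"scene":(298,172,365,228)}
def bigblob(m):
    k,l,s,_=cv2.connectedComponentsWithStats(m.astype(np.uint8)); return l==1+np.argmax(s[1:,4])
def plate(n,p,P):
    x0,y0,x1,y1=W[n]; m=np.zeros(P.shape[:2],bool)
    g=p.max(2); m[y0:y1,x0:x1]=(g[y0:y1,x0:x1]>120)&(abs(P[y0:y1,x0:x1,2]-.02)<.007)
    m=bigblob(m); v,u=np.nonzero(m); return rays(n,u,v,.02),np.median(P[m][:,2])
def view(n,p,d):
    P=cloud(n,d); q,z=plate(n,p,P)
    r=cv2.minAreaRect((q[:,:2]*1000).astype(np.float32)); print(n,"plate z",z,"rect",r)
    return P,r
if __name__=="__main__":
    for n in("top","scene"):
        p=cv2.imread(f"pics/{n}0.png"); d=np.load(n+"0.npy"); P,r=view(n,p,d)
        b=cv2.boxPoints(r)/1000; print(b)
        x0,y0,x1,y1=W[n]; S=np.zeros(d.shape,bool);S[y0:y1,x0:x1]=1
        m=S&(P[...,2]>.074)&(P[...,2]<.09); k,l,s,ct=cv2.connectedComponentsWithStats(m.astype(np.uint8))
        for i in range(1,k):
            if s[i,4]>5: print("high",ct[i],s[i,4],P[l==i].mean(0),p[l==i].mean())
        m=S&(p.max(2)<45)&(P[...,2]>.027)&(P[...,2]<.045); k,l,s,ct=cv2.connectedComponentsWithStats(m.astype(np.uint8))
        for i in range(1,k):
            if s[i,4]>8: print("dark",ct[i],s[i,4],P[l==i].mean(0))
        x0,y0,x1,y1=WR[n]; S[:]=0;S[y0:y1,x0:x1]=1
        hsv=cv2.cvtColor(p,cv2.COLOR_BGR2HSV)
        m=bigblob(S&(hsv[...,1]<45)&(hsv[...,2]>110)&(P[...,2]>.036)); q=P[m]; print("bar n",m.sum(),"zmax",np.percentile(q[:,2],[5,50,95]))
        v,u=np.nonzero(m); q=rays(n,u,v,.040 if n=="top" else .041)
        r=cv2.minAreaRect((q[:,:2]*1000).astype(np.float32)); print("bar",r,(np.sort(r[1])))
        m=S&(hsv[...,1]>60)&(hsv[...,2]>80)&(abs(P[...,2]-.006)<.006); v,u=np.nonzero(m); q=rays(n,u,v,.006)
        print("rack",cv2.minAreaRect((q[:,:2]*1000).astype(np.float32)))
E
python3 meas.py
```

```text
top plate z 0.020920267081210163 rect ((600.172607421875, -108.16781616210938), (249.3531494140625, 149.5122833251953), 77.45536804199219)
[[ 0.5001 -0.2136]
 [ 0.6461 -0.2461]
 [ 0.7002 -0.0027]
 [ 0.5543  0.0298]]
high [327.     181.0278] 36 [ 0.5982 -0.0788  0.0781] 176.11111111111111
high [370.8837 191.5581] 43 [ 0.5741 -0.1891  0.0776] 173.03875968992247
high [322.5238 197.8095] 42 [ 0.5558 -0.0682  0.0775] 170.8015873015873
high [319.7561 210.2439] 82 [ 0.5244 -0.0614  0.0803] 79.98780487804878
high [367.0513 208.7692] 39 [ 0.5307 -0.1795  0.078 ] 172.72649572649573
bar n 569 zmax [0.0414 0.0466 0.0513]
bar ((544.8784790039062, 235.18899536132812), (200.62643432617188, 19.071090698242188), 10.985011100769043) [ 19.0711 200.6264]
rack ((527.4620971679688, 231.5227813720703), (160.92291259765625, 65.23750305175781), 11.173562049865723)
scene plate z 0.018537961452144057 rect ((602.20849609375, -110.2271728515625), (250.3570098876953, 149.89312744140625), 77.38524627685547)
[[ 0.5017 -0.216 ]
 [ 0.648  -0.2488]
 [ 0.7027 -0.0044]
 [ 0.5564  0.0283]]
high [254.     228.8837] 43 [ 0.5262 -0.0644  0.078 ] 45.054263565891475
high [257.6471 237.4118] 17 [ 0.5583 -0.0718  0.0759] 171.1764705882353
high [221.8125 248.625 ] 16 [ 0.5327 -0.1817  0.077 ] 172.95833333333334
high [262.6316 248.3684] 19 [ 0.6008 -0.0814  0.0768] 170.24561403508773
high [226.5333 260.2   ] 15 [ 0.5759 -0.1906  0.0773] 171.86666666666667
high [201.7273 301.8636] 22 [ 0.6579 -0.3146  0.086 ] 140.04545454545453
dark [265.     259.5556] 9 [ 0.613  -0.0825  0.0319]
dark [279.0345 269.9655] 29 [ 0.6674 -0.0681  0.0316]
dark [257.5294 276.2353] 34 [ 0.6491 -0.1326  0.032 ]
bar n 283 zmax [0.0381 0.0439 0.0485]
bar ((543.651611328125, 232.27365112304688), (200.29913330078125, 21.23103141784668), 11.25546646118164) [ 21.231  200.2991]
rack ((495.37542724609375, 228.73223876953125), (225.21372985839844, 80.07186889648438), 11.406759262084961)
```

```bash
cat > rect.py <<'E'
from meas import *
BY=np.array([.2175,.9761]); BX=np.array([.9761,-.2175])
CEN={"top":np.array([.6002,-.1082]),"scene":np.array([.6022,-.1102])}
def org(n): return CEN[n]-.030*BX
def rectify(n,p,z,s=3):  # columns: bench y -100..+100 mm, rows: bench x 110..-90
    pts=[(110,-100),(110,100),(-90,100),(-90,-100)]
    src=np.float32([proj(n,[*(org(n)+BX*a/1000+BY*b/1000),z]) for a,b in pts])
    dst=np.float32([(0,0),(200*s,0),(200*s,200*s),(0,200*s)])
    return cv2.warpPerspective(p,cv2.getPerspectiveTransform(src,dst),(200*s,200*s),flags=cv2.INTER_CUBIC)
def tips(n,p,s=3):
    r=rectify(n,p,.034,s); g=r.max(2)
    m=((g<110)).astype(np.uint8)
    k,l,st,c=cv2.connectedComponentsWithStats(m[:100*s,:])
    for i in range(1,k):
        if st[i,4]>100:
            v,u=np.nonzero(l==i); e=v>v.max()-2*s  # end nearest track
            print(n,"blob c (x,y)",110-c[i][1]/s,c[i][0]/s-100,"xrange",110-v.max()/s,110-v.min()/s,"yrange",u.min()/s-100,u.max()/s-100,
             "y by rows",[(round(110-(v.max()-q)/s,1),round(u[v==v.max()-q].mean()/s-100,1)) for q in range(0,45,6)])
    return r
E
python3 - <<'E'
from rect import *
o=[tips(n,cv2.imread(f"pics/{n}0.png"))for n in("top","scene")]
cv2.imwrite("pics/rect.png",cv2.resize(np.hstack(o)[:480],None,fx=.66,fy=.66))
E
```

```text
top blob c (x,y) 106.91044393122915 1.4126536081886343 xrange 103.0 110.0 yrange -100.0 99.66666666666666 y by rows [(np.float64(103.0), np.float64(87.5)), (np.float64(105.0), np.float64(-0.2)), (np.float64(107.0), np.float64(-0.2)), (np.float64(109.0), np.float64(-0.2)), (np.float64(111.0), np.float64(nan)), (np.float64(113.0), np.float64(nan)), (np.float64(115.0), np.float64(nan)), (np.float64(117.0), np.float64(nan))]
top blob c (x,y) 75.49000517379238 -7.92140539015098 xrange 55.0 93.0 yrange -24.66666666666667 7.666666666666671 y by rows [(np.float64(55.0), np.float64(-8.7)), (np.float64(57.0), np.float64(-8.0)), (np.float64(59.0), np.float64(-7.7)), (np.float64(61.0), np.float64(-8.3)), (np.float64(63.0), np.float64(-8.3)), (np.float64(65.0), np.float64(-8.0)), (np.float64(67.0), np.float64(-6.5)), (np.float64(69.0), np.float64(-7.3))]
top blob c (x,y) 79.58484213201194 57.74556889651231 xrange 67.66666666666666 92.66666666666667 yrange 41.33333333333334 73.66666666666666 y by rows [(np.float64(67.7), np.float64(68.7)), (np.float64(69.7), np.float64(57.7)), (np.float64(71.7), n
[... 2808 characters left out ...]
)), (np.float64(24.3), np.float64(29.7))]
scene blob c (x,y) 21.1427075150563 -84.02548660207734 xrange 10.333333333333329 33.33333333333333 yrange -93.66666666666667 -73.33333333333333 y by rows [(np.float64(10.3), np.float64(-83.2)), (np.float64(12.3), np.float64(-83.5)), (np.float64(14.3), np.float64(-84.0)), (np.float64(16.3), np.float64(-83.8)), (np.float64(18.3), np.float64(-83.7)), (np.float64(20.3), np.float64(-83.7)), (np.float64(22.3), np.float64(-83.8)), (np.float64(24.3), np.float64(-84.2))]rect.py:18: RuntimeWarning: Mean of empty slice.
  "y by rows",[(round(110-(v.max()-q)/s,1),round(u[v==v.max()-q].mean()/s-100,1)) for q in range(0,45,6)])
  ret = ret.dtype.type(ret / rcount)
```

View pics/rect.png

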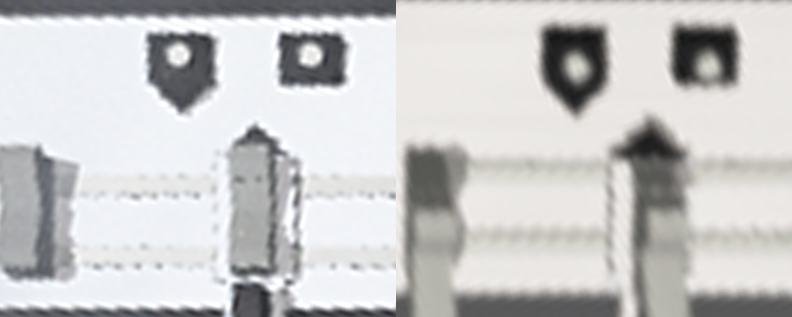

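Both views agree within about 2 mm. The slide point is at bench y ≈ 28.3 and the index tip ≈ −9, which is a span of 76 mm and in range. The grip measures (0.5253, −0.0629), matching the model. Next I pinch and slide.

```bash
cat >> rect.py <<'E'
O=(org("top")+org("scene"))/2
def Q(phi): a=np.radians(phi)/2; return [0,np.sin(a),np.cos(a),0]
def B(x,y): return O+BX*x+BY*y
E
python3 - <<'E'
from rect import *
g=B(-.054,.0283); q=Q(12.56); print(g)
env.reach([*g,.25],q); env.grip(.05)
print(env.movel([*g,.116],.12,stop_force=15), env.get_state()["tcp_pos"])
env.grip(0,30); s=env.get_state(); print(s["opening"],s["gripper_force"],s["force"])
g2=g-BY*.0373
env.movel([*g2,.116],.03); s=env.get_state(); print(s["tcp_pos"],s["force"],s["opening"])
env.grip(.05); env.movel([*g2,.25],.15)
env.reach([*(B(0,0)+[-.02,.25]),.3],Q(-11.1))
for n in("top","scene"):
    p,d=camera(n); cv2.imwrite(f"pics/{n}1.png",p); np.save(f"{n}1.npy",d)
o=[rectify(n,cv2.imread(f"pics/{n}1.png"),.034)for n in("top","scene")]
cv2.imwrite("pics/rect1.png",cv2.resize(np.hstack(o)[:480],None,fx=.66,fy=.66)); print(env.get_state()["time"])
E
```

```text
[ 0.5254 -0.0633]
False [ 0.5258 -0.0634  0.1166]
0.015764322077661347 31.282482147216797 [-1.3596  1.545   6.105 ]
[ 0.5178 -0.0985  0.1165] [-0.0695  4.9825  6.1878] 0.0155078919428055
8.95
```

View pics/rect1.png

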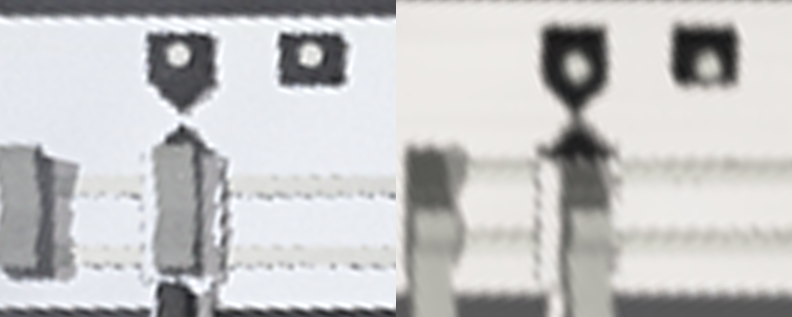

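The points now look nearly level: top ~181 against 182, scene ~576 against 577. I measure the residual to sub-pixel.

```bash
cat >> rect.py <<'E'
def sub(n,p,xa,xb,yc,h=12,s=6):
    g=255.-rectify(n,p,.034,s).max(2); out=[]
    for x in np.arange(xa,xb,1.):
        r=int((110-x)*s); c0=int((yc-h+100)*s); c1=int((yc+h+100)*s)
        w=g[r,c0:c1]; w=np.clip(w-w.max()*.5,0,None); ys=np.arange(c0,c1)/s-100
        out.append(round(float((w*ys).sum()/w.sum()),1))
    return out
E
python3 - <<'E'
from rect import *
for n in("top","scene"):
    for k in "01":
        p=cv2.imread(f"pics/{n}{k}.png")
        print(n,k,"index",sub(n,p,55,67,-9,17),"slide",sub(n,p,38,48,28.3 if k=="0" else -8.5,9))
E
```

```text
top 0 index [-8.1, -7.8, -7.7, -7.6, -7.6, -7.8, -8.2, -8.4, -8.2, -8.1, -7.6, -7.0] slide [28.4, 29.3, 29.6, 29.2, 29.0, 29.1, 28.9, 28.6, 28.5, 28.6]
top 1 index [-8.0, -7.7, -7.7, -7.6, -7.5, -7.6, -8.2, -8.4, -8.3, -8.1, -7.5, -7.0] slide [-8.2, -8.5, -8.4, -8.3, -7.8, -7.4, -7.7, -8.0, -8.2, -8.3]
scene 0 index [-9.4, -9.5, -9.6, -9.7, -9.8, -9.8, -9.9, -9.8, -9.6, -9.4, -9.4, -9.5] slide [28.0, 28.0, 27.9, 27.9, 28.0, 28.4, 28.7, 29.0, 29.1, 29.2]
scene 1 index [-9.5, -9.6, -9.6, -9.7, -9.7, -9.8, -9.9, -9.8, -9.6, -9.5, -9.4, -9.5] slide [-8.3, -8.2, -8.2, -8.3, -8.3, -8.2, -8.2, -8.2, -8.2, -8.3]
```

Averaged over the views and corrected for the visible block sides, the slide is about 0.8 mm short. The arm lagged under friction, so I nudge it once with the same approach direction.

```bash
python3 - <<'E'
from rect import *
q=Q(12.56); g=np.array([.5178,-.0985]); g2=B(-.054,.0283)-BY*(.0373+.0008)
env.reach([*g,.2],q); env.movel([*g,.116],.12,stop_force=15)
env.grip(0,30); print(env.get_state()["tcp_pos"])
env.movel([*g2,.116],.02); s=env.get_state(); print(s["tcp_pos"],s["force"])
env.grip(.05); env.movel([*g2,.22],.15)
env.reach([.5443,.2337,.22],Q(-11.1))
for n in("top","scene"):
    p,d=camera(n); cv2.imwrite(f"pics/{n}2.png",p); np.save(f"{n}2.npy",d)
    print(n,"index",sub(n,p,55,67,-9,17),"slide",sub(n,p,38,48,-8.5,9))
print(env.get_state()["time"])
E
```

```text
[ 0.5182 -0.0984  0.1166]
[ 0.5179 -0.0997  0.1166] [0.1791 3.4429 6.8876]
top index [-8.1, -7.8, -7.7, -7.6, -7.5, -7.8, -8.2, -8.4, -8.3, -8.2, -7.6, -7.0] slide [-8.8, -9.3, -9.0, -8.5, -8.8, -9.6, -9.6, -9.5, -9.5, -9.6]
scene index [-9.5, -9.6, -9.6, -9.7, -9.7, -9.8, -9.9, -9.8, -9.6, -9.5, -9.4, -9.5] slide [-9.0, -9.0, -9.1, -9.2, -9.2, -9.0, -8.8, -8.7, -8.6, -8.7]
14.125
```

The points are now level within about 0.5 mm, with the two views straddling zero. Next is the bar.

```bash
python3 - <<'E'
from rect import *
b=np.array([.5443,.2337]); m=B(0,-.047); print(m)
q=Q(-77.44)
env.grip(.06); print(env.movel([*b,.093],.1,stop_force=12)); env.grip(0,60)
s=env.get_state(); print(s["tcp_pos"],s["opening"],s["gripper_force"],s["force"])
env.movel([*b,.25],.12); s=env.get_state(); print(s["opening"],s["force"],s["torque"])
try: env.reach([*m,.25],q)
except env.PlanningError as e: print(e); raise
p,d=camera("top"); cv2.imwrite("pics/top3.png",p); p2,d2=camera("scene"); cv2.imwrite("pics/scene3.png",p2)
cv2.imwrite("pics/c3.png",np.hstack([cv2.resize(p[120:250,260:420],None,fx=2.4,fy=2.4),cv2.resize(p2[150:280,180:340],None,fx=2.4,fy=2.4)]))
s=env.get_state(); print(s["time"],s["tcp_pos"],s["opening"])
E
```

```text
[ 0.5617 -0.1486]
False
[0.5442 0.2353 0.0936] 0.018235945808098744 58.408793807029724 [-2.7451  4.6483  4.8926]
0.01816432033933187 [-0.9413  0.0096 -5.3259] [ 0.0168  0.0068 -0.03  ]
19.45 [ 0.562  -0.1471  0.2498] 0.018270052187967508
```

View pics/c3.png

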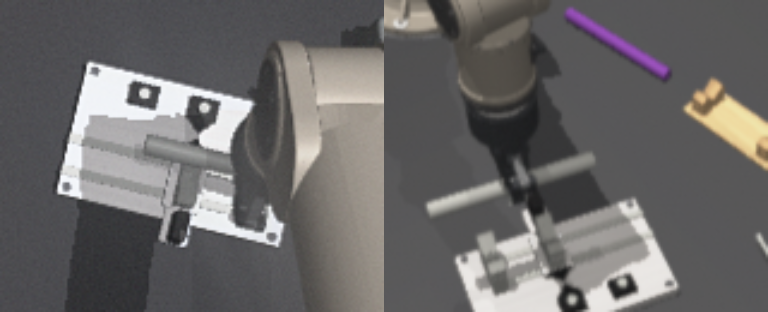

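The bar is held level along the track, above both rests. I lower it with a force stop, then release.

```bash
python3 - <<'E'
from rect import *
m=B(0,-.047)
env.movel([*m,.150],.1); env.dwell(.3); print(env.get_state()["tcp_pos"])
r=env.movel([*m,.1245],.015,stop_force=4); s=env.get_state(); print(r,s["tcp_pos"],s["force"])
p2,d2=camera("scene"); cv2.imwrite("pics/scene4.png",p2); P=cloud("scene",d2)
v,u=np.nonzero((P[...,2]>.065)&(P[...,2]<.1)&(abs((P[...,:2]-org("scene"))@BX)<.02)); q=P[v,u]; y=(q[:,:2]-org("scene"))@BY
for a,b in((-.15,-.11),(.02,.06)):
    k=(y>a)&(y<b); print(a,k.sum(),np.percentile(q[k,2],[10,50,90]) if k.any() else 0,y[k].min() if k.any() else 0,y[k].max() if k.any() else 0)
print(s["time"])
E
```

```text
[ 0.5618 -0.1486  0.1504]
True [ 0.5609 -0.1484  0.1287] [-0.7079 -0.0375 -4.2997]
-0.15 92 [0.0717 0.0786 0.0818] -0.14755044836448308 -0.11018153016750189
0.02 69 [0.0718 0.0782 0.0823] 0.020484822385198668 0.05169896904235724
22.1417
```

```bash
python3 - <<'E'
from rect import *
t=env.get_state()["tcp_pos"]
r=env.movel([t[0],t[1],.1262],.01,stop_force=6); s=env.get_state(); print(r,s["tcp_pos"],s["force"])
t=s["tcp_pos"]; env.grip(.028); env.dwell(.2); env.grip(.06); env.movel([t[0],t[1],.25],.1)
env.reach([.50,.15,.3],Q(-77.44)); env.dwell(.3)
out=[]
for n in("top","scene"):
    p,d=camera(n); cv2.imwrite(f"pics/{n}5.png",p); P=cloud(n,d); R=(P[...,:2]-org(n)); x=R@BX; y=R@BY; z=P[...,2]
    for a,b in((-.16,-.10),(-.07,-.03),(.01,.07)):
        k=(abs(x)<.025)&(z>.06)&(z<.1)&(y>a)&(y<b); print(n,a,k.sum(),x[k].mean(),np.percentile(z[k],[50,95]),y[k].min(),y[k].max())
    print(n,"index",sub(n,p,55,67,-9,17),"slide",sub(n,p,38,48,-8.9,9)); out.append(p)
cv2.imwrite("pics/c5.png",np.hstack([cv2.resize(out[0][120:250,260:420],None,fx=2.4,fy=2.4),cv2.resize(out[1][200:330,180:340],None,fx=2.4,fy=2.4)]))
print(env.get_state()["time"])
E
```

```text
True [ 0.5602 -0.1484  0.1276] [-1.8766  0.1893  5.884 ]
top -0.16 150 -0.0007939221643857357 [0.0805 0.0849] -0.14782195060782494 -0.10051008054192798
top -0.07 129 -0.0010877375399515432 [0.0805 0.0848] -0.06964356477728845 -0.030048868920123633
top 0.01 134 -0.001148691864636451 [0.0801 0.0848] 0.01030921842176519 0.05196595866985312
top index [-8.0, -7.8, -7.7, -7.7, -7.6, -7.9, -8.3, -8.5, -8.3, -8.1, -7.6, -7.0] slide [-9.3, -9.6, -9.2, -8.6, -8.8, -9.5, -9.6, -9.5, -9.5, -9.6]
scene -0.16 119 0.0016505332523067818 [0.0765 0.0831] -0.14797779371310618 -0.1000477552885458
scene -0.07 93 0.0018532204603429279 [0.0775 0.0822] -0.0696972053707629 -0.031019800262121006
scene 0.01 90 0.001297815725433805 [0.077  0.0822] 0.01040569554688375 0.0511507695878026
scene index [-9.5, -9.5, -9.6, -9.6, -9.7, -9.8, -9.9, -9.8, -9.6, -9.4, -9.4, -9.5] slide [-9.3, -9.3, -9.3, -9.4, -9.3, -9.0, -8.8, -8.7, -8.6, -8.7]
26.225
```

View pics/c5.png

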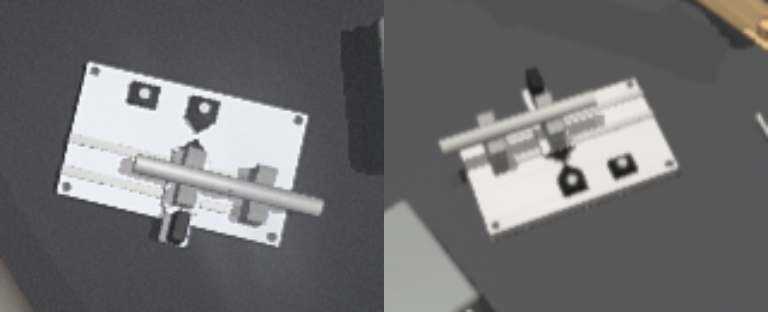

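The bar is seated level in both grooves (top ~82 mm, centred within 1 mm) and spans bench y −148 to +52, so it overhangs both rests. The points remain level and the arm is clear.

```bash
python3 -c "
from h import *
print(job.job_done())"
```

```text
the job is handed in; nothing more can be done
None
```

The job is handed in: the sliding rest's point is level with the index clamp's point to within about 1 mm, and the bar lies released in both V rests, sticking out about 50 mm or more past each, at 26 s of the 51 s allowed.

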